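# Set the steering damper: clicker home, then four clicks out

## Robot

A 7-joint arm with a two-finger parallel gripper is mounted at the origin on the work surface. World frame = base frame: x ahead of the robot, y to its left, z up, the work surface at z = 0. Lengths are in m, angles in rad, forces in N, time in s.
With the tool pointing down it reaches from about 0.425 to 0.875 m from the base axis. Payload 4.7 kg.
Tool frame: the origin (TCP) lies between the finger pads; the fingertips stand 11 mm ahead of it and the grasp point (between the pads) lies 8 mm behind it (arm.tcp_to_tips is the z of the fingertips in the tool frame, in m); z points along the fingers, y is the line along which they close (so a half turn about z gives the same grasp; the last joint's range is limited). The gripper opens to 85 mm and grips with 20 to 120 N. Pads are 22 mm wide; open, the fingers measure 114 mm over their backs; the gripper's body (76 mm by 85 mm) begins 54 mm behind the grasp point. The pads swing forward as they close: fully open they stand 13 mm farther back than shut.
Start: joints at [1.23, 0.321, -0.07, 1.45, 0.023, 1.371, -0.057], TCP at [0.226, -0.61, 0.242] pointing down, gripper open.
Joint ranges: [-2.86, 2.86], [-0.3, 2.09], [-1.38, 1.24], [0.06, 2.45], [-1.56, 4.7], [0.09, 2.05], [-2.69, 2.69]. Speed limits (rad/s): [2.57, 2.57, 3.14, 3.14, 3.14, 3.14, 3.14].

## Interface

Orientations are given as a rotation vector (axis times angle).
In Python, from rig import arm gives the robot as it stands.
- The arm moves only by the tool jog_arm, never from a script. Its argument "deltas" is a list of rows, each an object of numbers: "rx", "ry", "rz": the turn, a rotation vector about the tool's x, y, z in rad; "x", "y", "z": the shift along the tool's x, y, z in m; "grip": the finger opening in m, from 0 to 0.0854. A call has 1 to 8 rows; each row is the pose to reach, as a shift and turn from the pose commanded when the call began, along the tool's axes at that moment; what a row does not reach only later rows make up. A row lasts 1/12 s, in which the tool goes at most 41.7 mm and 7.16 degrees, less where a joint would pass 70% of its speed; a pose out of reach is approached as far as the arm can. A call with a gripper value outside its range is refused whole. The fingers move at their own pace and stop on an object; the grip force is fixed at half the most. Time passes only in rows, so rows that repeat a pose let the fingers close. It gives the time, the measured TCP pose, the force, the opening and the grip force at its end, in the units of the state.
- arm.state(): the state, without advancing time (a new reading comes with each control period).
- arm.snapshot(name): name is "side" or "top"; returns a dict with "color" (420x560x3 uint8, red, green, blue), "fx", "fy", "cx", "cy" (pixels), "R" (3x3) and "t" (3): a world point X has camera coordinates R X + t. Camera axes: x right, y down, z forward; pixel columns grow to the right and rows downward; lengths in m; the calibration is good to about 2 mm. A picture is of the moment at which its call begins. There is no depth.
- arm.hand_in(): hands the job in; it is judged then, once.
The state is a dict: "time": time; "joints": joint angles; "joint_vel": joint speeds; "joint_torque": joint torques, N m; "tool_pos": TCP position; "tcp_rot": TCP orientation; "ft_force": force on the tool from outside, world axes, zero at the start; "wrist_torque": the same for the moment, N m; "width": opening from 0.0 (shut) to 1.0 (fully open); "gripper_force": force on a finger pad.
Only numpy, scipy, OpenCV 4.12 (cv2) and the standard library are available. Lean on these libraries where they do the work, as an engineer would, in place of code of your own. Each camera call takes 0.05 s, during which the arm holds its last target. There are 200 camera calls.

## Task

Set the steering damper in the vice: turn its big red clicker knob clockwise (seen from above) until it just comes up against its closed stop, no more than finger-tight, then back it out counter-clockwise exactly four clicks and let go of it. Never force the knob against the stop, and leave the small brass dial and the loose things on the bench alone.

Things in the scene. Friction and masses are not known exactly. Their poses are not given: they have to be found in the camera images.
- damper: Black steering damper clamped, immovable, in the red-lined jaws of a blue bench vice. Origin: on the flat top of its round housing (66 mm diameter, top 186 mm above the bench), on the vertical axis of the big red knob. z up; +y along the jaws to the damper's tail (54 mm wide, reaching 66 mm from the axis, its top 10 mm lower than the housing's); -x to the vice's screw and tommy bar.
- knob_centre (a point): Centre of the big red clicker knob, half-way up, 27 mm above the housing's top: an upright hexagonal prism, 40 mm across flats, flats 23 mm wide, 26 mm high. Closed, and at every second click, two flats face along the damper's x; at the clicks between, two corners do. Grip it across opposite flats. The point rides on the valve needle, which rises 1 mm per turn: too little to read the setting.
- knob_top (a point): Centre of the knob's top face (fixed point). Clockwise from above closes, counter-clockwise opens. 12 clicks a turn (30 degrees each, two per flat), without marks: leaving a notch takes 0.3 to 0.4 N m at its peak, falling to nothing half-way, then the knob is pulled on into the next by as much. Let go, it drops into the nearest notch. It starts 3 to 6 clicks open (unknown); it opens to 10 clicks.
- boss (a point): Middle of the fixed aluminium boss (26 mm diameter, 11 mm high) under the knob, on its axis, 5.5 mm above the housing's top. The closed stop inside lies at a notch (click 0) and has slight give: past it the torque keeps rising (0.45 N m at 0.04 rad, 0.9 at 0.09, 1.25 at 0.13), instead of falling off as at a click. More than about 1.5 N m there harms the valve seat.
- small_dial_rim (a point): Point on the rim of the small brass dial (18 mm diameter, 7 mm high) on the damper's tail, its centre 50 mm from the big knob's axis, its top 3 mm below the top of the round housing. It turns easily; leave it alone.
- bolt_tray: Steel tray of bolts, 100 x 140 x 22 mm, beside the vice; origin at the centre of its underside. Leave alone.
- spanner: Steel spanner, 170 mm long, lying beside the vice. Leave alone.
- bearing: Steel bearing ring, 42 mm in diameter, 14 mm high, on the bench behind the vice. Leave alone.
- screwdriver: Red-handled screwdriver, 200 mm long, lying on the bench. Leave alone.
- tub: White plastic tub, 84 mm in diameter, 85 mm high. Leave alone.
- spray: Blue spray can, 54 mm in diameter, 170 mm high. Leave alone.
- tape: Roll of yellow tape, 100 mm in diameter, 24 mm high. Leave alone.
- mallet: Rubber mallet, 260 mm long, lying on the bench. Leave alone.

How it is judged:
On the way:
1. the knob is wound in to its closed stop (z of knob_centre in the frame of damper below 0.02702 m), for 0.1 s.
At the end, for the whole second after the job is handed in: The knob has been to its closed stop and now rests, released, four clicks open from it (to within a third of a click) (z of knob_centre in the frame of damper between 0.027305 and 0.02736 m); the robot touches nothing.
It fails at once if the knob is forced against its closed stop with more than about 1.5 N m (z of knob_centre in the frame of damper below 0.026974 m).
It fails at once if the small brass dial is turned (distance of small_dial_rim from where it was at the start of the episode above 0.002 m).
It fails at once if a loose bystander on the bench (tray, spanner, bearing, screwdriver, tub, spray can, tape, mallet) is moved more than 15 mm (distance of any of bolt_tray, spanner, bearing, screwdriver, tub, spray, tape, mallet from where it was at the start of the episode above 0.015 m).
It also fails if it takes over 72 s, if anything falls off the work surface, if the arm or the gripper's body presses on something with over 40 N, if the wrist force passes 120 N, or if a joint passes its speed limit or range.

## Working session

There is one attempt and no reset: what is moved stays moved. The work goes in short steps, Python scripts to look and compute and a tool call to move; the robot and the scene stay as the last step left them, time stands still between calls to the robot, and variables do not carry over. Pictures are saved under pics/ and viewed, at most 10 in all, crops included, and the job is handed in when it is done.

Besides the shell and the picture viewer there is one more tool, called after "Emit:" as a command line: name --argument value ..., lists and objects as JSON in quotes. jog_arm: Moves the arm, as the interface text tells. Its arguments: {"type":"object","properties":{"deltas":{"type":"array","items":{"type":"object","properties":{"rx":{"type":"number"},"ry":{"type":"number"},"rz":{"type":"number"},"x":{"type":"number"},"y":{"type":"number"},"z":{"type":"number"},"grip":{"type":"number"}}}}},"required":["deltas"]}

```bash
ls; mkdir -p pics; python3 - <<'E'
from rig import arm
import cv2,json
for n in("side","top"):
    s=arm.snapshot(n); cv2.imwrite(f"pics/{n}0.png",s["color"][:,:,::-1]); print(n,s["fx"],s["fy"],s["cx"],s["cy"],s["R"],s["t"])
print(arm.state(), arm.tcp_to_tips)
E
```

```text
pics
side 535.4400225474549 535.4400225474549 270.45766367823524 212.0419940865718 [[-0.8256326  -0.56389697  0.01873566]
 [-0.44637396  0.63252992 -0.63297408]
 [ 0.34508129 -0.53096714 -0.77394625]] [0.46929902 0.33736474 1.23343599]
top 492.7749561475276 492.7749561475276 287.3082048853674 208.53678599432902 [[ 0.01655389 -0.99979065 -0.01202616]
 [-0.99796151 -0.01577978 -0.06183705]
 [ 0.06163433  0.01302529 -0.9980138 ]] [-0.00533092  0.53939246  1.38083322]
{'time': 0.1, 'joints': array([ 1.23010511,  0.32177018, -0.07006175,  1.45151473,  0.02257771,
        1.37081164, -0.05692424]), 'joint_vel': array([-9.82155901e-05, -1.50962286e-03,  5.58437511e-04, -4.24121978e-03,
        7.20682411e-04,  9.91446993e-04,  3.91369362e-04]), 'joint_torque': array([-3.87240489e-04, -4.94879651e+01, -3.84132620e-01, -3.15208519e+01,
        1.31454619e-02,  7.40495394e-03, -4.95398990e-05]), 'tool_pos': array([ 0.22560055, -0.60911438,  0.24133805]), 'tcp_rot': array([-3.09064780e+00, -5.54054399e-01,  5.94662115e-04]), 'ft_force': array([-0.10729624, -0.07573118, -0.47096167]), 'wrist_torque': array([ 0.04137478, -0.04863011,  0.04802285]), 'gripper_force': 0.0, 'width': 1.0014397541442188} 0.011
```

View pics/side0.png

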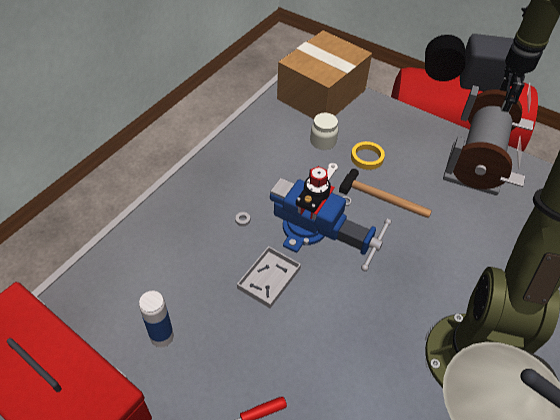

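View pics/top0.png

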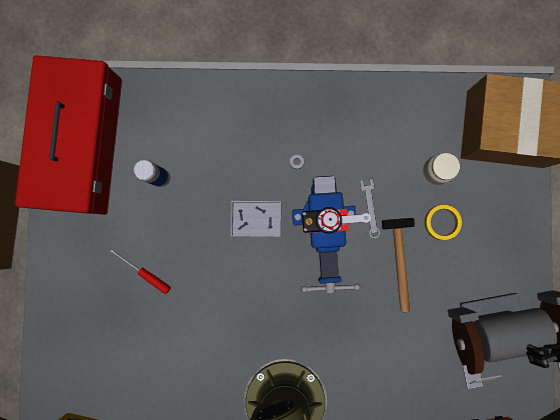

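The vice is at about (328,220) in the top view and (315,205) in the side view, with the red knob at (329,219) and (318,175). I'll zoom in on both.

```bash
python3 - <<'E'
import cv2,numpy as np
a=cv2.imread("pics/top0.png")[180:260,285:385];b=cv2.imread("pics/side0.png")[150:230,270:370]
f=lambda i:cv2.resize(i,None,fx=4,fy=6 if 0 else 4,interpolation=cv2.INTER_CUBIC)
cv2.imwrite("pics/zoom0.png",np.hstack([f(a),f(b)]))
E
```

```text
(no output)
```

View pics/zoom0.png

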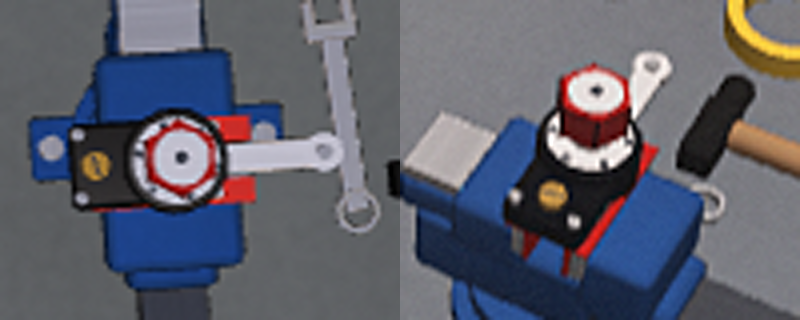

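The zoom shows a white disc on the knob top with its centre at about (330.2,219.2) in the top view and (319.2,172.7) in the side view. Hex corners point along image up and down, so the knob is at an odd click. The tail and brass dial are toward +y.

```bash
cat >h.py <<'E'
import numpy as np,cv2
from rig import arm
from scipy.spatial.transform import Rotation as Rn
def ray(s,u,v,z):
    R=np.array(s["R"]);t=np.array(s["t"]);c=-R.T@t
    d=R.T@np.array([(u-s["cx"])/s["fx"],(v-s["cy"])/s["fy"],1]);return c+d*(z-c[2])/d[2]
def blob(mask,u,v):
    n,l,st,ce=cv2.connectedComponentsWithStats(mask.astype(np.uint8),connectivity=4)
    d=np.hypot(*(ce[1:]-[u,v]).T);d[st[1:,4]<8]=99;k=1+d.argmin();return ce[k],st[k],l==k
E
python3 - <<'E'
from h import *
for n,k,d in(("top",(330,219),(309,221)),("side",(319,173),(308,198.5))):
    s=arm.snapshot(n);im=s["color"];h=cv2.cvtColor(im,cv2.COLOR_RGB2HSV).astype(int)
    w=(h[...,1]<70)&(h[...,2]>150); c,st,m=blob(w,*k); 
    ys,xs=np.nonzero(m); (e,ax,an)=cv2.minAreaRect(np.c_[xs,ys].astype(np.float32)); print(n,"disc",c,e,st,ray(s,*e,.226),ray(s,*c,.226))
    b=(h[...,0]>10)&(h[...,0]<28)&(h[...,1]>90)&(h[...,2]>80); c2,st2,_=blob(b,*d); print("dial",c2,st2,ray(s,*c2,.183))
    v=(ray(s,*c2,.183)-ray(s,*e,.226))[:2];print("dist,yaw",np.hypot(*v),np.degrees(np.arctan2(-v[0],v[1])))
    r=((h[...,0]<8)|(h[...,0]>172))&(h[...,1]>110)&(h[...,2]>70)
    c3,st3,m3=blob(r,*k);print("red",c3,st3)
    if n=="top":
        ct=max(cv2.findContours(m3.astype(np.uint8),cv2.RETR_EXTERNAL,cv2.CHAIN_APPROX_NONE)[0],key=len)[:,0]
        P=np.array([ray(s,*q,.226) for q in ct.astype(float)])[:,:2];p=P-ray(s,*e,.226)[:2];th=np.arctan2(p[:,1],p[:,0]);rr=np.hypot(*p.T)
        print("hex", rr.mean(), "corner angle deg mod60",np.degrees(np.angle(np.sum((rr-rr.mean())*np.exp(6j*th)))/6), abs(np.mean((rr-rr.mean())*np.exp(6j*th))))
s=arm.state();print(Rn.from_rotvec(s["tcp_rot"]).as_matrix().round(4),s["tool_pos"])
E
```

```text
top disc [329.92086331 219.01438849] (330.0, 218.5) [324 212  13  14 139] [ 0.50410119 -0.10239007  0.226     ] [ 0.50286046 -0.10221385  0.226     ]
dial [308.5   220.975] [305 218   8   7  40] [ 0.4989126  -0.05210537  0.183     ]
dist,yaw 0.05055168666350279 5.891169085356927
red [329.9673913  219.04347826] [321 210  18  19  92]
hex 0.020391607210121253 corner angle deg mod60 4.073291407888024 0.0005810792507473892
side disc [318.42201835 172.53211009] (318.5, 172.5) [312 168  14  10 109] [ 0.50346825 -0.10210275  0.226     ] [ 0.50356657 -0.10190298  0.226     ]
dial [307.68421053 198.18421053] [305 195   7   7  38] [ 0.49874372 -0.05109294  0.183     ]
dist,yaw 0.051228129721684744 5.2916365866556
red [317.87234043 178.83687943] [310 168  18  19 141]
[[ 9.377e-01  3.474e-01 -5.000e-04]
 [ 3.474e-01 -9.377e-01  1.100e-03]
 [-1.000e-04 -1.200e-03 -1.000e+00]] [ 0.22563822 -0.60924025  0.24164945]
```

Emit:
jog_arm --deltas '[{"z":-0.04},{"z":-0.08},{"z":-0.12},{"z":-0.12},{"z":-0.12,"x":0.03,"y":-0.026},{"z":-0.12,"x":0.06,"y":-0.052},{"z":-0.12,"x":0.09,"y":-0.078},{"z":-0.12,"x":0.12,"y":-0.104}]'

```text
$.deltas[0]: bad value
```

Emit:
jog_arm --deltas '[{"x":0.03,"y":-0.026},{"x":0.06,"y":-0.052},{"x":0.09,"y":-0.078},{"x":0.12,"y":-0.104},{"x":0.15,"y":-0.13},{"x":0.18,"y":-0.156},{"x":0.21,"y":-0.182},{"x":0.21,"y":-0.182}]'

```text
$.deltas[0]: bad value
```

Emit:
jog_arm --deltas '[{"x":0.03,"y":-0.026,"rz":-0.11},{"x":0.06,"y":-0.052,"rz":-0.22},{"x":0.09,"y":-0.078,"rz":-0.33},{"x":0.106,"y":-0.093,"rz":-0.44},{"x":0.106,"y":-0.093,"rz":-0.55},{"x":0.106,"y":-0.093,"rz":-0.66},{"x":0.106,"y":-0.093,"rz":-0.77},{"x":0.106,"y":-0.093,"rz":-0.88}]'

```text
$.deltas[0]: bad value
```

Emit:
jog_arm --deltas '[{"rz":-0.11,"grip":0.065},{"rz":-0.22,"grip":0.065},{"rz":-0.33,"grip":0.065},{"rz":-0.44,"grip":0.065},{"rz":-0.55,"grip":0.065},{"rz":-0.66,"grip":0.065},{"rz":-0.77,"grip":0.065},{"rz":-0.88,"grip":0.065}]'

```text
$.deltas[0]: bad value
```

```bash
cat >>h.py <<'E'
def rep(target=None):
    s=arm.state();R=Rn.from_rotvec(s["tcp_rot"]).as_matrix()
    print("t",round(s["time"],2),"pos",s["tool_pos"].round(4),"yaw_y",np.degrees(np.arctan2(R[1,1],R[0,1])).round(2),"tilt",R[:2,2].round(4),"j7",s["joints"][6].round(3),"F",s["ft_force"].round(2),"T",s["wrist_torque"].round(3),"w",round(s["width"],3),"g",s["gripper_force"])
    if target is not None: print("tool-frame delta",(R.T@(np.array(target)-s["tool_pos"])).round(4))
E
python3 -c "
from h import *
rep([.5034,-.1021,.25])"
```

```text
t 0.2 pos [ 0.2256 -0.6092  0.2416] yaw_y -69.67 tilt [-0.0005  0.0011] j7 -0.057 F [ 0.42 -0.44 -0.22] T [-0.001  0.046  0.022] w 1.0 g 0.0
tool-frame delta [ 0.4366 -0.3791 -0.0079]
```

Every row evidently needs all of its fields.

Emit:
jog_arm --deltas '[{"x":0,"y":0,"z":-0.04,"rx":0,"ry":0,"rz":0,"grip":0.085},{"x":0,"y":0,"z":-0.08,"rx":0,"ry":0,"rz":0,"grip":0.085},{"x":0,"y":0,"z":-0.12,"rx":0,"ry":0,"rz":0,"grip":0.085},{"x":0,"y":0,"z":-0.12,"rx":0,"ry":0,"rz":0,"grip":0.085},{"x":0.03,"y":-0.026,"z":-0.12,"rx":0,"ry":0,"rz":0,"grip":0.085},{"x":0.06,"y":-0.052,"z":-0.12,"rx":0,"ry":0,"rz":0,"grip":0.085},{"x":0.09,"y":-0.078,"z":-0.12,"rx":0,"ry":0,"rz":0,"grip":0.085},{"x":0.12,"y":-0.104,"z":-0.12,"rx":0,"ry":0,"rz":0,"grip":0.085}]'

```text
time: 0.87
tool_pos: [0.3027, -0.4687, 0.362]
tcp_rot: [-3.092, -0.553, 0.0]
ft_force: [0.4, -1.0, -0.6]
width: 0.994
gripper_force: 0.0
```

Emit:
jog_arm --deltas '[{"x":0.03,"y":-0.026,"z":0,"rx":0,"ry":0,"rz":0,"grip":0.085},{"x":0.06,"y":-0.052,"z":0,"rx":0,"ry":0,"rz":0,"grip":0.085},{"x":0.09,"y":-0.078,"z":0,"rx":0,"ry":0,"rz":0,"grip":0.085},{"x":0.12,"y":-0.104,"z":0,"rx":0,"ry":0,"rz":0,"grip":0.085},{"x":0.15,"y":-0.13,"z":0,"rx":0,"ry":0,"rz":0,"grip":0.085},{"x":0.18,"y":-0.156,"z":0,"rx":0,"ry":0,"rz":0,"grip":0.085},{"x":0.21,"y":-0.182,"z":0,"rx":0,"ry":0,"rz":0,"grip":0.085},{"x":0.24,"y":-0.208,"z":0,"rx":0,"ry":0,"rz":0,"grip":0.085}]'

```text
time: 1.53
tool_pos: [0.4554, -0.19, 0.3624]
tcp_rot: [3.092, 0.554, 0.0]
ft_force: [1.8, -0.9, -0.2]
width: 0.995
gripper_force: 0.0
```

Emit:
jog_arm --deltas '[{"x":0.03,"y":-0.026,"z":0,"rx":0,"ry":0,"rz":-0.11,"grip":0.065},{"x":0.06,"y":-0.04,"z":0,"rx":0,"ry":0,"rz":-0.22,"grip":0.065},{"x":0.077,"y":-0.067,"z":0,"rx":0,"ry":0,"rz":-0.33,"grip":0.065},{"x":0.077,"y":-0.067,"z":0,"rx":0,"ry":0,"rz":-0.44,"grip":0.065},{"x":0.077,"y":-0.067,"z":0,"rx":0,"ry":0,"rz":-0.55,"grip":0.065},{"x":0.077,"y":-0.067,"z":0,"rx":0,"ry":0,"rz":-0.66,"grip":0.065},{"x":0.077,"y":-0.067,"z":0,"rx":0,"ry":0,"rz":-0.77,"grip":0.065},{"x":0.077,"y":-0.067,"z":0,"rx":0,"ry":0,"rz":-0.88,"grip":0.065}]'

```text
time: 2.2
tool_pos: [0.5038, -0.1022, 0.3621]
tcp_rot: [-2.556, -1.826, 0.0]
ft_force: [-0.0, -0.5, -0.2]
width: 0.759
gripper_force: 0.0
```

Emit:
jog_arm --deltas '[{"x":0,"y":0,"z":0,"rx":0,"ry":0,"rz":-0.12,"grip":0.065},{"x":0,"y":0,"z":0,"rx":0,"ry":0,"rz":-0.24,"grip":0.065},{"x":0,"y":0,"z":0,"rx":0,"ry":0,"rz":-0.36,"grip":0.065},{"x":0,"y":0,"z":0,"rx":0,"ry":0,"rz":-0.48,"grip":0.065},{"x":0,"y":0,"z":0,"rx":0,"ry":0,"rz":-0.6,"grip":0.065},{"x":0,"y":0,"z":0,"rx":0,"ry":0,"rz":-0.72,"grip":0.065},{"x":0,"y":0,"z":0,"rx":0,"ry":0,"rz":-0.84,"grip":0.065},{"x":0,"y":0,"z":0,"rx":0,"ry":0,"rz":-0.94,"grip":0.065}]'

```text
time: 2.87
tool_pos: [0.5038, -0.1023, 0.3621]
tcp_rot: [-1.452, -2.786, 0.0]
ft_force: [0.2, 0.0, 0.1]
width: 0.762
gripper_force: 0.0
```

```bash
python3 -c "
from h import *
rep([.5034,-.1021,.25])"
```

```text
t 2.87 pos [ 0.5038 -0.1023  0.3621] yaw_y 34.94 tilt [-0.0003 -0.0001] j7 0.752 F [0.23 0.02 0.13] T [-0.014 -0.052 -0.013] w 0.762 g 0.0
tool-frame delta [ 0.0004 -0.0002  0.1121]
```

Emit:
jog_arm --deltas '[{"x":0,"y":0,"z":0.03,"rx":0,"ry":0,"rz":0,"grip":0.065},{"x":0,"y":0,"z":0.06,"rx":0,"ry":0,"rz":0,"grip":0.065},{"x":0,"y":0,"z":0.09,"rx":0,"ry":0,"rz":0,"grip":0.065},{"x":0,"y":0,"z":0.11,"rx":0,"ry":0,"rz":0,"grip":0.065},{"x":0,"y":0,"z":0.125,"rx":0,"ry":0,"rz":0,"grip":0.065},{"x":0,"y":0,"z":0.135,"rx":0,"ry":0,"rz":0,"grip":0.065},{"x":0,"y":0,"z":0.145,"rx":0,"ry":0,"rz":0,"grip":0.065},{"x":0,"y":0,"z":0.145,"rx":0,"ry":0,"rz":0,"grip":0.065}]'

```text
time: 3.53
tool_pos: [0.503, -0.1022, 0.2156]
tcp_rot: [-1.459, -2.779, 0.001]
ft_force: [0.1, 0.1, -0.2]
width: 0.764
gripper_force: 0.0
```

```bash
python3 - <<'E'
from h import *
rep([.5034,-.1021,.207])
a=arm.snapshot("top")["color"][180:260,285:385];b=arm.snapshot("side")["color"][130:210,270:370]
f=lambda i:cv2.resize(i,None,fx=4,fy=4,interpolation=cv2.INTER_CUBIC)
cv2.imwrite("pics/z1.png",np.hstack([f(a),f(b)])[:,:,::-1])
E
```

```text
t 3.53 pos [ 0.503  -0.1022  0.2156] yaw_y 34.61 tilt [-0.0025  0.0008] j7 0.718 F [ 0.12  0.06 -0.19] T [0.039 0.032 0.046] w 0.764 g 0.0
tool-frame delta [-0.0002  0.0004  0.0086]
```

View pics/z1.png

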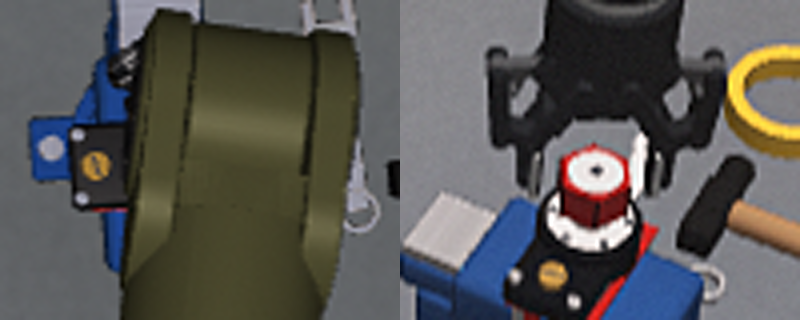

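Midway between the two fingers, at (535,170) and (655,170) in the zoom, lies about (595,172), which is the knob top. So the gripper straddles the knob. Next: down 9 mm and close.

Emit:
jog_arm --deltas '[{"x":0,"y":0,"z":0.005,"rx":0,"ry":0,"rz":0,"grip":0.065},{"x":0,"y":0,"z":0.009,"rx":0,"ry":0,"rz":0,"grip":0.065},{"x":0,"y":0,"z":0.009,"rx":0,"ry":0,"rz":0,"grip":0.048},{"x":0,"y":0,"z":0.009,"rx":0,"ry":0,"rz":0,"grip":0.048},{"x":0,"y":0,"z":0.009,"rx":0,"ry":0,"rz":0,"grip":0.044},{"x":0,"y":0,"z":0.009,"rx":0,"ry":0,"rz":0,"grip":0.044},{"x":0,"y":0,"z":0.009,"rx":0,"ry":0,"rz":0,"grip":0.042},{"x":0,"y":0,"z":0.009,"rx":0,"ry":0,"rz":0,"grip":0.042}]'

```text
time: 4.3
tool_pos: [0.5037, -0.1028, 0.2085]
tcp_rot: [-1.461, -2.781, 0.001]
ft_force: [-0.3, -1.0, 2.1]
width: 0.494
gripper_force: 0.9
```

Emit:
jog_arm --deltas '[{"x":0,"y":0,"z":0,"rx":0,"ry":0,"rz":0,"grip":0.038},{"x":0,"y":0,"z":0,"rx":0,"ry":0,"rz":0,"grip":0.036},{"x":0,"y":0,"z":0,"rx":0,"ry":0,"rz":0,"grip":0.034},{"x":0,"y":0,"z":0,"rx":0,"ry":0,"rz":0,"grip":0.03},{"x":0,"y":0,"z":0,"rx":0,"ry":0,"rz":0,"grip":0.03},{"x":0,"y":0,"z":0,"rx":0,"ry":0,"rz":0,"grip":0.03}]'

```text
time: 4.8
tool_pos: [0.5028, -0.1034, 0.2088]
tcp_rot: [-1.461, -2.78, 0.004]
ft_force: [-5.6, -2.4, 5.2]
width: 0.457
gripper_force: 59.6
```

```bash
python3 -c "
from h import *
rep([.5034,-.1021,.207])"
```

```text
t 4.8 pos [ 0.5028 -0.1034  0.2088] yaw_y 34.56 tilt [-0.0023 -0.0017] j7 0.715 F [-5.58 -2.35  5.17] T [-0.48   1.096  0.047] w 0.457 g 59.569050630088896
tool-frame delta [0.0007 0.0012 0.0018]
```

Emit:
jog_arm --deltas '[{"x":0,"y":0,"z":0,"rx":0,"ry":0,"rz":0.03,"grip":0.03},{"x":0,"y":0,"z":0,"rx":0,"ry":0,"rz":0.06,"grip":0.03},{"x":0,"y":0,"z":0,"rx":0,"ry":0,"rz":0.09,"grip":0.03},{"x":0,"y":0,"z":0,"rx":0,"ry":0,"rz":0.12,"grip":0.03},{"x":0,"y":0,"z":0,"rx":0,"ry":0,"rz":0.12,"grip":0.03}]'

```text
time: 5.22
tool_pos: [0.5028, -0.1034, 0.2089]
tcp_rot: [-1.626, -2.687, 0.005]
ft_force: [-5.7, -3.1, 5.3]
width: 0.453
gripper_force: 60.5
```

```bash
python3 -c "
from h import *
rep([.5034,-.1021,.207])"
```

```text
t 5.22 pos [ 0.5028 -0.1034  0.2089] yaw_y 27.64 tilt [-0.0024 -0.0019] j7 0.594 F [-5.67 -3.09  5.34] T [-0.545  1.189  0.22 ] w 0.453 g 60.47735317843035
tool-frame delta [0.0009 0.0011 0.0018]
```

Emit:
jog_arm --deltas '[{"x":0,"y":0,"z":0,"rx":0,"ry":0,"rz":0.08,"grip":0.03},{"x":0,"y":0,"z":0,"rx":0,"ry":0,"rz":0.16,"grip":0.03},{"x":0,"y":0,"z":0,"rx":0,"ry":0,"rz":0.24,"grip":0.03},{"x":0,"y":0,"z":0,"rx":0,"ry":0,"rz":0.32,"grip":0.03},{"x":0,"y":0,"z":0,"rx":0,"ry":0,"rz":0.36,"grip":0.03},{"x":0,"y":0,"z":0,"rx":0,"ry":0,"rz":0.404,"grip":0.03},{"x":0,"y":0,"z":0,"rx":0,"ry":0,"rz":0.404,"grip":0.03}]'

```text
time: 5.8
tool_pos: [0.5025, -0.1035, 0.2088]
tcp_rot: [-2.134, -2.305, 0.005]
ft_force: [-6.5, -2.2, 6.8]
width: 0.457
gripper_force: 60.4
```

```bash
python3 -c "
from h import *
rep([.5034,-.1021,.207])"
```

```text
t 5.8 pos [ 0.5025 -0.1035  0.2088] yaw_y 4.42 tilt [-0.003  -0.0017] j7 0.191 F [-6.47 -2.17  6.76] T [-0.38   1.382 -0.026] w 0.457 g 60.39240553043783
tool-frame delta [0.0013 0.001  0.0018]
```

Emit:
jog_arm --deltas '[{"x":0,"y":0,"z":0,"rx":0,"ry":0,"rz":0.08,"grip":0.03},{"x":0,"y":0,"z":0,"rx":0,"ry":0,"rz":0.16,"grip":0.03},{"x":0,"y":0,"z":0,"rx":0,"ry":0,"rz":0.24,"grip":0.03},{"x":0,"y":0,"z":0,"rx":0,"ry":0,"rz":0.32,"grip":0.03},{"x":0,"y":0,"z":0,"rx":0,"ry":0,"rz":0.4,"grip":0.03},{"x":0,"y":0,"z":0,"rx":0,"ry":0,"rz":0.46,"grip":0.03},{"x":0,"y":0,"z":0,"rx":0,"ry":0,"rz":0.524,"grip":0.03},{"x":0,"y":0,"z":0,"rx":0,"ry":0,"rz":0.524,"grip":0.03}]'

```text
time: 6.47
tool_pos: [0.5022, -0.1034, 0.2089]
tcp_rot: [-2.659, -1.672, 0.006]
ft_force: [-7.6, -2.7, 7.0]
width: 0.458
gripper_force: 61.2
```

Emit:
jog_arm --deltas '[{"x":0,"y":0,"z":0,"rx":0,"ry":0,"rz":0.08,"grip":0.03},{"x":0,"y":0,"z":0,"rx":0,"ry":0,"rz":0.16,"grip":0.03},{"x":0,"y":0,"z":0,"rx":0,"ry":0,"rz":0.24,"grip":0.03},{"x":0,"y":0,"z":0,"rx":0,"ry":0,"rz":0.32,"grip":0.03},{"x":0,"y":0,"z":0,"rx":0,"ry":0,"rz":0.4,"grip":0.03},{"x":0,"y":0,"z":0,"rx":0,"ry":0,"rz":0.46,"grip":0.03},{"x":0,"y":0,"z":0,"rx":0,"ry":0,"rz":0.524,"grip":0.03},{"x":0,"y":0,"z":0,"rx":0,"ry":0,"rz":0.524,"grip":0.03}]'

```text
time: 7.13
tool_pos: [0.502, -0.1032, 0.2089]
tcp_rot: [-3.002, -0.927, 0.007]
ft_force: [-8.6, -2.2, 7.4]
width: 0.462
gripper_force: 61.2
```

```bash
python3 -c "
from h import *
rep([.5034,-.1021,.207])"
```

```text
t 7.13 pos [ 0.502  -0.1032  0.2089] yaw_y -55.68 tilt [-0.0042 -0.0011] j7 -0.854 F [-8.61 -2.22  7.36] T [-0.08   1.649 -0.033] w 0.462 g 61.249278027098626
tool-frame delta [ 0.0017 -0.0001  0.0019]
```

Emit:
jog_arm --deltas '[{"x":0,"y":0,"z":0,"rx":0,"ry":0,"rz":0.04,"grip":0.03},{"x":0,"y":0,"z":0,"rx":0,"ry":0,"rz":0.07,"grip":0.03},{"x":0,"y":0,"z":0,"rx":0,"ry":0,"rz":0.07,"grip":0.03},{"x":0,"y":0,"z":0,"rx":0,"ry":0,"rz":0.07,"grip":0.03}]'

```text
time: 7.47
tool_pos: [0.502, -0.1031, 0.2089]
tcp_rot: [3.03, 0.829, -0.007]
ft_force: [-8.5, -1.5, 8.5]
width: 0.459
gripper_force: 61.6
```

```bash
python3 -c "
from h import *
rep([.5034,-.1021,.207])"
```

```text
t 7.47 pos [ 0.502  -0.1031  0.2089] yaw_y -59.4 tilt [-0.0044 -0.0018] j7 -0.92 F [-8.45 -1.5   8.46] T [0.042 1.776 0.815] w 0.459 g 61.62368382210843
tool-frame delta [ 0.0017 -0.0001  0.0019]
```

0.82 N m after only 4° past the notch, against 0.22 at 7° on the earlier click: this is the closed stop. Now backing out 0.07 rad plus 4 clicks (2.094 rad).

Emit:
jog_arm --deltas '[{"x":0,"y":0,"z":0,"rx":0,"ry":0,"rz":-0.07,"grip":0.03},{"x":0,"y":0,"z":0,"rx":0,"ry":0,"rz":-0.15,"grip":0.03},{"x":0,"y":0,"z":0,"rx":0,"ry":0,"rz":-0.23,"grip":0.03},{"x":0,"y":0,"z":0,"rx":0,"ry":0,"rz":-0.31,"grip":0.03},{"x":0,"y":0,"z":0,"rx":0,"ry":0,"rz":-0.39,"grip":0.03},{"x":0,"y":0,"z":0,"rx":0,"ry":0,"rz":-0.47,"grip":0.03},{"x":0,"y":0,"z":0,"rx":0,"ry":0,"rz":-0.55,"grip":0.03},{"x":0,"y":0,"z":0,"rx":0,"ry":0,"rz":-0.594,"grip":0.03}]'

```text
time: 8.13
tool_pos: [0.5022, -0.1034, 0.2088]
tcp_rot: [-2.653, -1.681, 0.006]
ft_force: [-6.9, -1.9, 6.7]
width: 0.457
gripper_force: 61.2
```

Emit:
jog_arm --deltas '[{"x":0,"y":0,"z":0,"rx":0,"ry":0,"rz":-0.08,"grip":0.03},{"x":0,"y":0,"z":0,"rx":0,"ry":0,"rz":-0.16,"grip":0.03},{"x":0,"y":0,"z":0,"rx":0,"ry":0,"rz":-0.24,"grip":0.03},{"x":0,"y":0,"z":0,"rx":0,"ry":0,"rz":-0.32,"grip":0.03},{"x":0,"y":0,"z":0,"rx":0,"ry":0,"rz":-0.4,"grip":0.03},{"x":0,"y":0,"z":0,"rx":0,"ry":0,"rz":-0.46,"grip":0.03},{"x":0,"y":0,"z":0,"rx":0,"ry":0,"rz":-0.524,"grip":0.03}]'

```text
time: 8.72
tool_pos: [0.5025, -0.1034, 0.2089]
tcp_rot: [-2.128, -2.31, 0.005]
ft_force: [-7.1, -1.6, 4.9]
width: 0.459
gripper_force: 61.1
```

Emit:
jog_arm --deltas '[{"x":0,"y":0,"z":0,"rx":0,"ry":0,"rz":-0.08,"grip":0.03},{"x":0,"y":0,"z":0,"rx":0,"ry":0,"rz":-0.16,"grip":0.03},{"x":0,"y":0,"z":0,"rx":0,"ry":0,"rz":-0.24,"grip":0.03},{"x":0,"y":0,"z":0,"rx":0,"ry":0,"rz":-0.32,"grip":0.03},{"x":0,"y":0,"z":0,"rx":0,"ry":0,"rz":-0.4,"grip":0.03},{"x":0,"y":0,"z":0,"rx":0,"ry":0,"rz":-0.46,"grip":0.03},{"x":0,"y":0,"z":0,"rx":0,"ry":0,"rz":-0.524,"grip":0.03}]'

```text
time: 9.3
tool_pos: [0.5029, -0.1034, 0.2089]
tcp_rot: [-1.457, -2.782, 0.004]
ft_force: [-5.1, -1.0, 5.2]
width: 0.459
gripper_force: 61.2
```

Emit:
jog_arm --deltas '[{"x":0,"y":0,"z":0,"rx":0,"ry":0,"rz":-0.08,"grip":0.03},{"x":0,"y":0,"z":0,"rx":0,"ry":0,"rz":-0.16,"grip":0.03},{"x":0,"y":0,"z":0,"rx":0,"ry":0,"rz":-0.24,"grip":0.03},{"x":0,"y":0,"z":0,"rx":0,"ry":0,"rz":-0.32,"grip":0.03},{"x":0,"y":0,"z":0,"rx":0,"ry":0,"rz":-0.4,"grip":0.03},{"x":0,"y":0,"z":0,"rx":0,"ry":0,"rz":-0.46,"grip":0.03},{"x":0,"y":0,"z":0,"rx":0,"ry":0,"rz":-0.524,"grip":0.03},{"x":0,"y":0,"z":0,"rx":0,"ry":0,"rz":-0.524,"grip":0.03}]'

```text
time: 9.97
tool_pos: [0.5031, -0.1031, 0.2089]
tcp_rot: [-0.686, -3.064, 0.003]
ft_force: [-4.6, -2.0, 5.0]
width: 0.453
gripper_force: 61.2
```

```bash
python3 -c "
from h import *
rep([.5034,-.1021,.207])"
```

```text
t 9.97 pos [ 0.5031 -0.1031  0.2089] yaw_y 64.75 tilt [-0.0018 -0.0015] j7 1.239 F [-4.64 -2.04  5.05] T [-0.349  1.036  0.086] w 0.453 g 61.226901481859386
tool-frame delta [0.0001 0.0011 0.0019]
```

Emit:
jog_arm --deltas '[{"x":0,"y":0,"z":0,"rx":0,"ry":0,"rz":0,"grip":0.065},{"x":0,"y":0,"z":0,"rx":0,"ry":0,"rz":0,"grip":0.065},{"x":0,"y":0,"z":0,"rx":0,"ry":0,"rz":0,"grip":0.065},{"x":0,"y":0,"z":0,"rx":0,"ry":0,"rz":0,"grip":0.065},{"x":0,"y":0,"z":0,"rx":0,"ry":0,"rz":0,"grip":0.065},{"x":0,"y":0,"z":-0.02,"rx":0,"ry":0,"rz":0,"grip":0.065},{"x":0,"y":0,"z":-0.05,"rx":0,"ry":0,"rz":0,"grip":0.065},{"x":0,"y":0,"z":-0.08,"rx":0,"ry":0,"rz":0,"grip":0.065}]'

```text
time: 10.63
tool_pos: [0.5033, -0.1021, 0.2884]
tcp_rot: [-0.689, -3.063, -0.001]
ft_force: [0.4, -0.6, -0.1]
width: 0.762
gripper_force: 0.0
```

Emit:
jog_arm --deltas '[{"x":0,"y":0,"z":-0.03,"rx":0,"ry":0,"rz":0,"grip":0.065},{"x":0,"y":0,"z":-0.06,"rx":0,"ry":0,"rz":0,"grip":0.065},{"x":-0.03,"y":-0.01,"z":-0.06,"rx":0,"ry":0,"rz":0,"grip":0.065},{"x":-0.06,"y":-0.02,"z":-0.06,"rx":0,"ry":0,"rz":0,"grip":0.065},{"x":-0.09,"y":-0.03,"z":-0.06,"rx":0,"ry":0,"rz":0,"grip":0.065},{"x":-0.12,"y":-0.04,"z":-0.06,"rx":0,"ry":0,"rz":0,"grip":0.065},{"x":-0.15,"y":-0.05,"z":-0.06,"rx":0,"ry":0,"rz":0,"grip":0.065},{"x":-0.15,"y":-0.05,"z":-0.06,"rx":0,"ry":0,"rz":0,"grip":0.065}]'

```text
time: 11.3
tool_pos: [0.6201, -0.2177, 0.3444]
tcp_rot: [-0.698, -3.06, -0.0]
ft_force: [-2.8, -1.3, -0.7]
width: 0.758
gripper_force: 0.0
```

```bash
python3 - <<'E'
from h import *
rep()
a=arm.snapshot("top")["color"][180:260,285:385];b=arm.snapshot("side")["color"][150:230,270:370]
f=lambda i:cv2.resize(i,None,fx=4,fy=4,interpolation=cv2.INTER_CUBIC)
cv2.imwrite("pics/z2.png",np.hstack([f(a),f(b)])[:,:,::-1])
E
```

```text
t 11.3 pos [ 0.6201 -0.2177  0.3444] yaw_y 64.29 tilt [-0.0024  0.0007] j7 1.296 F [-2.77 -1.25 -0.75] T [-0.049  0.163  0.034] w 0.758 g 0.0
```

View pics/z2.png

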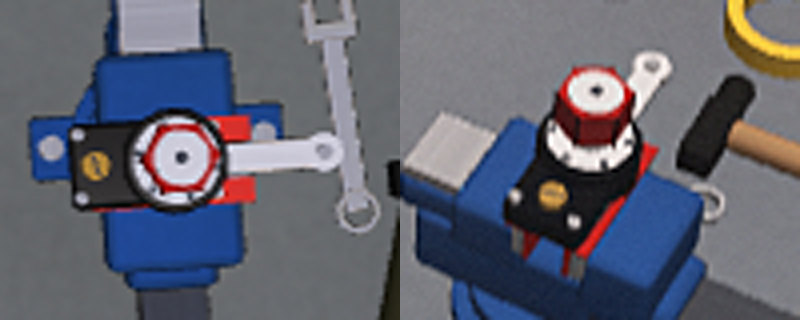

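The hexagon at (180,157) in the zoom now has flats facing up and down, which is an even click as four requires. The dial and bench items haven't moved and the gripper is clear, so I'm handing in.

```bash
python3 -c "
from rig import arm
print(arm.hand_in())"
```

```text
the job is handed in; nothing more can be done
None
```

I closed the knob 3 clicks onto its stop (about 0.8 N m measured), backed it out four clicks and let go; the last picture shows it at an even click with the dial and bench items unmoved, and the job is handed in, though no verdict came back.

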